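# Square a test disc in the analyser tray and close the tray

### The job

The test disc lies turned the wrong way in the open loading tray of the benchtop blood analyser. With a light fingertip on its top, turn it and slide it until its straight edge lies flat against the metal alignment bar at the tray's inner end, without shoving the tray in; then gently push the tray all the way in by its front panel. Press softly, never slam the tray, and leave the other things on the bench where they are.

Things in the scene. Friction and masses are not known exactly. Their poses are not given: they have to be found in the camera images.
- disc_center (a point): centre of the test disc: off-white hard plastic, 80 mm across, 11 mm thick, about 60 g, with one straight edge (the flat), 42 mm long, 34 mm from the centre; the point lies 5 mm below its top face; x points from the centre to the middle of the flat, z up. It lies loose on a slippery rigid boss; a rubber fingertip grips it well. It cracks if pressed with over 20 N
- bar_face (a point): middle of the face of the alignment bar: aluminium, 76 mm long, 10 mm thick, top 5 mm above the disc's top, across the tray's inner end; level with the disc's centre point. x points square into the bar, the way the tray closes; z up. Disc seated: its centre is 34 mm to -x, x axes agree. A low nest wall (5 mm under the disc's top) leaves it 1.2 mm play sideways and 8 mm back from there
- tray_front (a point): middle of the outer face of the tray's white front panel: upright, 120 mm wide (along y), top edge 52 mm over the bench, this point 34 mm over it; x points into the analyser, the way to push. When home, the panel meets the bay's face; the bay's roof is 74 mm above the bench, and 100 mm behind the bay's face the housing rises to 150 mm
- tray (a joint): how far the tray has been pushed in, in m: 0 = fully out (start), 0.125 = fully home against its stop. It slides at 5 to 7 N (push with under 25 N) and stays where it is left, so pushing the disc too hard against the bar shifts the tray
- cap: loose red tube cap, 17 mm across, 18 mm high, beside the tray; origin under its centre
- tube: capped blood tube lying on the bench about 80 mm in front of the tray's front panel, 78 mm long, 17 mm across the cap; origin on the bench under its middle, x along the tube
- cassette: white test cassette, 70 x 22 x 6 mm, lying on the bench; origin under its centre, x along it
- reagent: small amber bottle, 44 mm across, 85 mm high; origin under its centre
- forceps: steel forceps lying on the bench, 120 mm long; origin under its middle, x along it
- disc_stack: spare discs on a spindle stand, 92 mm across, 62 mm high; origin under its centre
There are look-alikes about, which are no part of the job. There is more than one size of the part that bears disc_center; the job needs the middle-sized.

How it is judged (in metres and radians):
On the way:
1. the disc's flat lies against the alignment bar with the tray still out (moved in by less than 6 mm) (x of disc_center in the frame of bar_face above -0.0355 m and angle between the x axis of disc_center and the x axis of bar_face, either way round below 0.03 rad and value of joint tray below 0.006 m), for 0.3 s.
At the end, for the whole second after the job is handed in: the tray is home (within 1.5 mm of its stop) and the disc lies flat in it, at rest, with its flat against the alignment bar: within 1.5 mm and 2 degrees; nothing else on the bench moved (value of joint tray above 0.1235 m and x of disc_center in the frame of bar_face above -0.0355 m and angle between the x axis of disc_center and the x axis of bar_face, either way round below 0.035 rad and z of disc_center in the frame of bar_face below 0.003 m and angle between disc_center's own z axis and vertical below 0.05 rad and linear speed of disc below 0.01 m/s); the robot touches nothing.
It fails at once if the disc is pressed with more than 20 N (contact force between the fingers and disc above 20 N).
It fails at once if the tray is pushed with more than 25 N (contact force between the fingers and tray above 25 N).
It fails at once if the tray is slammed (faster than 0.2 m/s) (velocity of joint tray above 0.2 m/s).
It fails at once if a bystander is moved by more than 15 mm (distance of any of cap, tube, cassette, reagent, forceps, disc_stack from where it was at the start of the episode above 0.015 m).
It also fails if it takes over 64 s, if anything falls off the work surface, if the arm or the gripper's body presses on something with over 40 N, if the wrist force passes 120 N, or if a joint passes its speed limit or range.

### The arm

A 6-joint arm with a two-finger parallel gripper is mounted at the origin on the work surface. World frame = base frame: x ahead of the robot, y to its left, z up, the work surface at z = 0. Lengths are in m, angles in degrees, forces in N, time in s.
With the tool pointing down it reaches from about 0.35 to 0.875 m from the base axis. Payload 15.5 kg.
Tool frame: the origin (TCP) lies at the very end of the fingers, on their centre line; the grasp point (between the pads) lies 19 mm behind it; z points along the fingers, y is the line along which they close (so a half turn about z gives the same grasp; the last joint's range is limited). The gripper opens to 85 mm and grips with 20 to 120 N. Pads are 22 mm wide; open, the fingers measure 114 mm over their backs; the gripper's body (76 mm by 85 mm) begins 54 mm behind the grasp point. The pads swing forward as they close: fully open they stand 13 mm farther back than shut.
Start: joints at [60.361, 28.281, 77.091, -0, 74.628, -5.472], TCP at [0.256, 0.57, 0.231] pointing down, gripper open.
Joint ranges: [-166.48, 166.48], [-47.26, 123.95], [12.59, 153.08], [-70.14, 250.14], [6.76, 159.57], [-176.63, 176.63]. Speed limits (degrees/s): [108.29, 108.29, 147.25, 172.46, 172.46, 172.46].

### API

Orientations are given as [roll, pitch, yaw] about the fixed x, y, z axes, in that order (R = Rz(yaw) Ry(pitch) Rx(roll)).
In Python, from workcell import robot, viewer gives the robot as it stands. The module is installed in compiled form; this text tells all that it offers.
- The arm moves only by the shell command python3 -m creep 'ROWS' [FORCE]. ROWS is JSON, a list of rows, each an object with "delta_pos": the shift along the world's x, y, z in cm, a list of three; "turn": the turn about the world's z in rad; "jaw": the finger opening in cm, from 0 to 8.54. A call has 1 to 12 rows; each row is the pose to reach, as a shift and turn from the pose commanded when the call began; what a row does not reach only later rows make up. A row lasts 1/10 s, in which the tool goes at most 50 mm and 8.59 degrees, less where a joint would pass 70% of its speed; a pose out of reach is approached as far as the arm can. A call with a gripper value outside its range is refused whole. The fingers move at their own pace and stop on an object; FORCE is the grip in N (left out, the last holds). Time passes only in rows, so rows that repeat a pose let the fingers close. It gives the time, the measured TCP pose, the force, the opening and the grip force at its end, in the units of the state.
- robot.read_state(): the state, without advancing time (a new reading comes with each control period).
- viewer.read_camera(name): name is "scene" or "top"; returns (picture, depth): 480x640x3 uint8, blue, green, red; 480x640 float32, m along the optical axis (not along the pixel's ray), 0 where there is no reading.
- viewer.get_calibration(name): a dict with "mtx" (3x3 intrinsics, pixels), "cam_to_world" (4x4, takes a point from camera to world coordinates). Camera axes: x right, y down, z forward; pixel columns grow to the right and rows downward; lengths in m; the calibration is good to about 2 mm. A picture is of the moment at which its call begins. get_calibration takes no time and is no camera call.
- robot.hand_in(): hands the job in; it is judged then, once.
The state is a dict: "time": time; "joint_positions": joint angles; "qvel": joint speeds; "tau": joint torques, N m; "position": TCP position; "orientation": TCP orientation; "contact_force": force on the tool from outside, world axes, zero at the start; "moment": the same for the moment, N m; "width": finger opening in m; "gripper_force": force on a finger pad.
Only numpy, scipy, OpenCV 4.12 (cv2) and the standard library are available. Lean on these libraries where they do the work, as an engineer would, in place of code of your own. Each camera call takes 0.05 s, during which the arm holds its last target. There are 200 camera calls.

## Working session

There is one attempt and no reset: what is moved stays moved. The work goes in short steps, Python scripts to look and compute and a shell command to move; the robot and the scene stay as the last step left them, time stands still between calls to the robot, and variables do not carry over. Pictures are saved under pics/ and viewed, at most 10 in all, crops included, and the job is handed in when it is done.

```bash
mkdir -p pics
cat > h.py <<'E'
import numpy as np, cv2, pickle
from workcell import robot, viewer
def grab(n):
    im,d=viewer.read_camera(n); im=np.array(im); d=np.array(d); c=viewer.get_calibration(n)
    return im,d,np.array(c["mtx"]),np.array(c["cam_to_world"])
def pts(d,K,T):
    v,u=np.mgrid[:d.shape[0],:d.shape[1]]
    p=np.stack([(u-K[0,2])/K[0,0]*d,(v-K[1,2])/K[1,1]*d,d],-1)
    return p@T[:3,:3].T+T[:3,3]
def ray(u,v,z,K,T):
    r=T[:3,:3]@np.array([(u-K[0,2])/K[0,0],(v-K[1,2])/K[1,1],1]); o=T[:3,3]
    return o+r*(z-o[2])/r[2]
E
python3 - <<'E'
from h import *
for n in("scene","top"):
    im,d,K,T=grab(n); cv2.imwrite(f"pics/{n}0.png",im); np.savez(f"{n}0.npz",im=im,d=d,K=K,T=T); print(K,T)
print(robot.read_state())
E
```

```text
[[463.03312208   0.         315.93365164]
 [  0.         463.03312208 243.80621795]
 [  0.           0.           1.        ]] [[ 0.85446738  0.26337279 -0.44779489  0.85786866]
 [ 0.51947227 -0.44284377  0.73077901 -0.42625721]
 [-0.00583587 -0.85704386 -0.51521041  0.45274049]
 [ 0.          0.          0.          1.        ]]
[[558.22400121   0.         324.20332372]
 [  0.         558.22400121 245.72998813]
 [  0.           0.           1.        ]] [[ 1.45046473e-02 -9.90771096e-01  1.34767398e-01  3.51711191e-01]
 [-9.99894527e-01 -1.44721969e-02  1.22049642e-03  1.13932858e-01]
 [ 7.41147740e-04 -1.34770886e-01 -9.90876510e-01  1.10230660e+00]
 [ 0.00000000e+00  0.00000000e+00  0.00000000e+00  1.00000000e+00]]
{'time': 0.1, 'joint_positions': array([ 6.03629068e+01,  2.83129095e+01,  7.71245766e+01, -3.12081340e-03,
        7.46290546e+01, -5.47249411e+00]), 'qvel': array([-0.01282216, -0.04172924, -0.15287889,  0.02076262,  0.00180018,
       -0.04720902]), 'tau': array([ 1.19836037e-03, -8.83591533e+01, -3.84563577e+01, -2.66005836e-04,
        5.39655521e-03, -9.15178725e-05]), 'position': array([0.25570182, 0.5699279 , 0.23073679]), 'orientation': array([-1.79933476e+02, -3.35133699e-03,  1.55836228e+02]), 'contact_force': array([-0.52679143,  0.89327651, -0.03645716]), 'moment': array([ 0.00225965, -0.03006207,  0.01624368]), 'gripper_force': 0.0, 'width': 0.08553628791250083}
```

View pics/scene0.png

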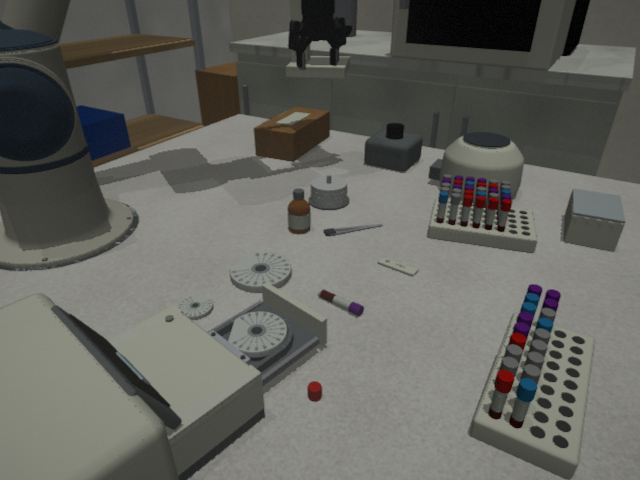

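View pics/top0.png

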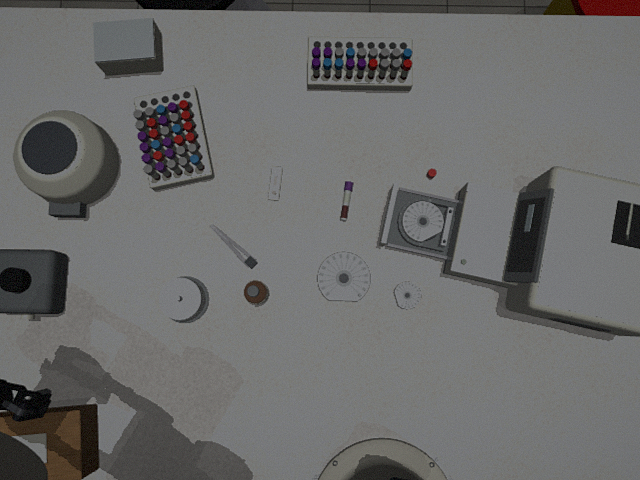

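The scene view (320x240 region) and the top view show a tray on the right that closes towards image right (about world -y). Candidates for the disc in the top view are the disc in the tray (423,221), a large disc (343,277), a small disc (407,295) and the spare disc stack (187,300). The one in the tray is middle-sized, so I choose it and check it in a close crop.

Run:
```python
from h import *
a=np.load("top0.npz"); im=a["im"]
c=im[170:270,370:480]; c=cv2.resize(c,None,fx=5,fy=5,interpolation=cv2.INTER_CUBIC)
s=np.load("scene0.npz")["im"][280:390,190:340]; s=cv2.resize(s,None,fx=5,fy=5,interpolation=cv2.INTER_CUBIC)
cv2.imwrite("pics/c1.png",cv2.convertScaleAbs(c,alpha=1.3)); cv2.imwrite("pics/c2.png",cv2.convertScaleAbs(s,alpha=1.3))
P=pts(a["d"],a["K"],a["T"])
for u,v in [(423,221),(415,213),(430,230),(390,200),(386,230),(384,240),(450,215),(447,232),(457,192),(480,220),(343,277),(400,295),(431,173),(450,190),(395,195)]:
    print(u,v,P[v,u].round(4))
```

```text
423 221 [ 0.5468 -0.0746  0.0421]
415 213 [ 0.5626 -0.0595  0.0407]
430 230 [ 0.5299 -0.0885  0.039 ]
390 200 [ 0.5845 -0.0096  0.0542]
386 230 [ 0.5261 -0.0018  0.0545]
384 240 [0.5075 0.0015 0.0501]
450 215 [ 0.559  -0.1264  0.044 ]
447 232 [ 0.5253 -0.1196  0.0462]
457 192 [ 0.6143 -0.1506  0.0031]
480 220 [ 0.5443 -0.1754  0.0747]
343 277 [0.4383 0.0778 0.0184]
400 295 [ 0.4057 -0.0348  0.0044]
431 173 [ 0.649  -0.0959  0.0172]
450 190 [ 0.62   -0.1382 -0.0044]
395 195 [ 0.5948 -0.0194  0.0526]
```

View pics/c1.png

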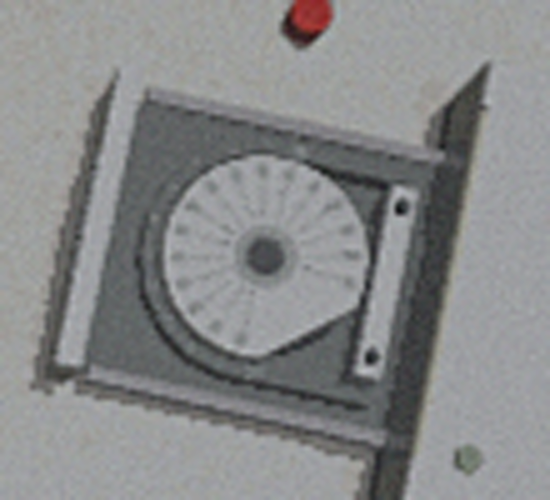

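View pics/c2.png

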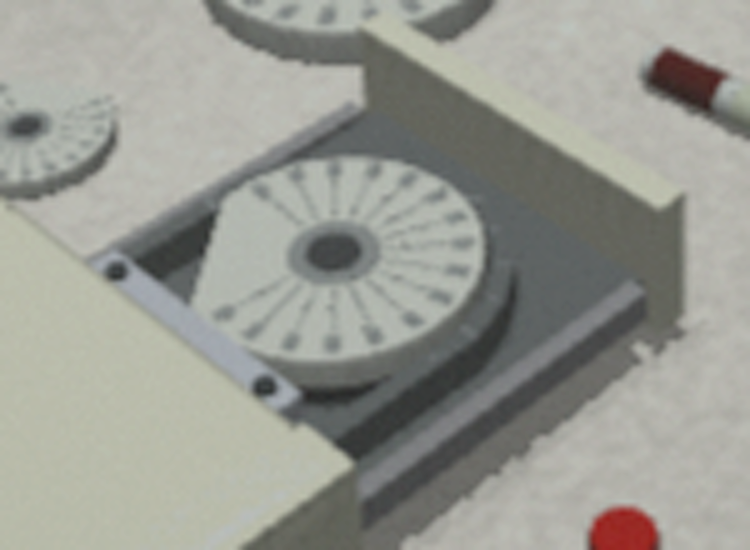

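The crop confirms the middle-sized disc. Its hub is at c1 (265,255), which is image pixel (423,221). The flat runs from c1 (255,357) to (360,305), so it faces lower right. The bar is at c1 (385,285). The flat must turn about 53° counter-clockwise to face the bar. Next I measure this precisely.

```bash
cat > m.py <<'E'
from h import *
def contour(im,seed,lo,hi,scale=4,zone=None):
    x0,y0,x1,y1=zone
    g=cv2.resize(cv2.cvtColor(im,cv2.COLOR_BGR2GRAY)[y0:y1,x0:x1],None,fx=scale,fy=scale,interpolation=cv2.INTER_CUBIC)
    g=cv2.GaussianBlur(g,(0,0),2)
    m=((g>lo)&(g<hi)).astype(np.uint8)
    m=cv2.morphologyEx(m,cv2.MORPH_OPEN,np.ones((9,9)))
    cs,_=cv2.findContours(m,cv2.RETR_EXTERNAL,cv2.CHAIN_APPROX_NONE)
    s=((seed[0]-x0+.5)*scale,(seed[1]-y0+.5)*scale)
    c=min(cs,key=lambda c:-cv2.pointPolygonTest(c,s,True))
    return (c[:,0,:]+.5)/scale-.5+[x0,y0]
def fit(Q):
    # Q: Nx2 outline of disc. robust circle R=40 + flat
    from scipy.optimize import least_squares
    def f(p):
        d=Q-p[:2]; r=np.hypot(*d.T); n=np.array([np.cos(p[2]),np.sin(p[2])])
        return np.maximum(r-p[3],d@n-p[3]*34/40) 
    best=min((least_squares(f,[*Q.mean(0),a,.04],loss="soft_l1",f_scale=.0007) for a in np.arange(0,6.3,.5)),key=lambda r:r.cost)
    return best.x,np.abs(f(best.x)).mean()
E
python3 - <<'E'
from m import *
a=np.load("top0.npz"); im,K,T=a["im"],a["K"],a["T"]
b=np.load("scene0.npz"); 
g=cv2.cvtColor(im,cv2.COLOR_BGR2GRAY); print(g[221,405:465]); print(g[200:250,423])
# hub: dark blob in both views
def hub(im,z):
    x0,y0,x1,y1=z; gg=cv2.cvtColor(im,cv2.COLOR_BGR2GRAY)[y0:y1,x0:x1].astype(float); w=np.clip(gg.max()*.75-gg,0,None)
    m=(w>gg.max()*.25).astype(np.uint8); n,l,s,c=cv2.connectedComponentsWithStats(m); i=1+np.argmax(s[1:,4]); return c[i]+[x0,y0],s[i]
h1,s1=hub(im,(417,215,430,228)); h2,s2=hub(b["im"],(247,323,267,338)); print(h1,s1,h2,s2)
def line(h,K,T): r=T[:3,:3]@np.array([(h[0]-K[0,2])/K[0,0],(h[1]-K[1,2])/K[1,1],1]); return T[:3,3],r/np.linalg.norm(r)
o1,r1=line(h1,K,T); o2,r2=line(h2,b["K"],b["T"])
s=np.linalg.lstsq(np.stack([r1,-r2],1),o2-o1,rcond=None)[0]; p,q=o1+s[0]*r1,o2+s[1]*r2; print("hub",p,q)
P=pts(a["d"],K,T); yy,xx=np.mgrid[:480,:640]; mm=(np.hypot(xx-423,yy-221)<15); print("disc top depth z",np.median(P[mm][:,2]))
E
```

```text
[ 99 104 118 111 114 113 109 118 113 112 120 123 105 100  77  61  59  58
  58  57  60  69  97 103 108 121 116 119 115 115 118 114 116 115  99  92
  98 114 110  38  81 132 125 121 126 115  81  63  66  54  42  50  51  47
  47  82 119 123 120 123]
[ 60 114 120 110 106 113 120 120 117 120 117 122 121 122 122 106 108  83
  60  56  58  58  58  53  50  98 101 106 123 123 124 122 117 121 125 121
 123 123 126 124 108  64  72  80  75  76  64  42  72  78]
[422.45454545 220.90909091] [ 3  3  6  7 33] [256.42372881 330.03389831] [ 5  4 10  7 59]
hub [ 0.54692941 -0.07348224  0.04238709] [ 0.54829036 -0.07225339  0.04242047]
disc top depth z 0.040912276420707716
```

```bash
cat > meas.py <<'E'
from m import *
import sys
def meas(im,K,T,seed=(423,212),bseed=None,z=.0415,verbose=1):
    c=contour(im,seed,95,255,zone=(395,195,443,250))
    Q=np.array([ray(u,v,z,K,T)[:2] for u,v in c]); p,e=fit(Q)
    # bar: bright strip; min-area rectangle on its top plane z+5mm
    c2=contour(im,bseed or (447,226),100,255,zone=(438,200,458,250))
    B=np.array([ray(u,v,z+.005,K,T)[:2] for u,v in c2]); r=cv2.minAreaRect((B*1000).astype(np.float32))
    bx=cv2.boxPoints(r)/1000; e1,e2=bx[1]-bx[0],bx[2]-bx[1]; L=e1 if np.hypot(*e1)>np.hypot(*e2) else e2
    L=L/np.hypot(*L); n=np.array([L[1],-L[0]]); n=n if n[1]<0 else -n
    if verbose:
        print("disc",p[:2].round(4),"ang",np.degrees(p[2]).round(2),"R",p[3].round(4),"err",e)
        print("bar centre",np.array(r[0])/1000,"size",r[1],"normal ang",np.degrees(np.arctan2(n[1],n[0])).round(2))
    return p,np.array(r[0])/1000,n,c,c2
def report(im,K,T,**k):
    p,b,n,c,c2=meas(im,K,T,**k); t=np.array([-n[1],n[0]]); d=p[:2]-b
    print("disc in bar frame (mm): x",1000*(d@n)+5,"y",1000*(d@t)," turn needed deg",(np.degrees(np.arctan2(n[1],n[0])-p[2])+180)%360-180)
if __name__=="__main__":
    a=np.load("top0.npz"); report(a["im"],a["K"],a["T"])
    im,K,T=a["im"],a["K"],a["T"]
    # tray side rails/panel direction: panel top edge z=.052
    P=pts(a["d"],K,T); 
    for u,v in [(396,187),(381,246),(398,188),(384,247),(442,201),(402,189)]: print(u,v,ray(u,v,.052,K,T)[:2].round(4))
    g=cv2.cvtColor(im,cv2.COLOR_BGR2GRAY)
    for v in (195,210,225,240): print(v,g[v,376:402])
    hs=cv2.cvtColor(im,cv2.COLOR_BGR2HSV); m=((hs[...,1]>60)&(hs[...,2]>30)).astype(np.uint8)[150:250,320:445]
    n_,l,s,c=cv2.connectedComponentsWithStats(m)
    for i in range(1,n_):
        if s[i,4]>15: print("bystander",s[i],ray(s[i,0]+320,s[i,1]+150,.01,K,T)[:2],ray(s[i,0]+s[i,2]+320,s[i,1]+s[i,3]+150,.01,K,T)[:2])
E
python3 meas.py
```

```text
disc [ 0.5472 -0.0738] ang 208.0 R 0.0391 err 0.00025086410596190706
bar centre [ 0.53700427 -0.11960989] size (9.89211654663086, 52.98017501831055) normal ang -101.78
disc in bar frame (mm): x -41.92484718754055 y 0.6508856882096528  turn needed deg 50.221638739619095
396 187 [ 0.6108 -0.0214]
381 246 [0.4956 0.0074]
398 188 [ 0.6088 -0.0253]
384 247 [0.4938 0.0017]
442 201 [ 0.5845 -0.1097]
402 189 [ 0.607 -0.033]
195 [124 127 118 121 124 123 126 124 122 124 123 116  77  66  63 115 126 128
 122 125 105  69  72  77  72  73]
210 [120 119 120 121 124 124 119 109  76  78  69  74 115 126 121 127 117  88
  68  76  78  77  78  78  74  72]
225 [118 124 122 111  86  77  80  51  81 133 125 125 123 121  83  78  75  73
  77  80  77  68  48  80  75  68]
240 [125 112  73  72  47  86 127 126 120 128 119  71  76  73  76  75  81  74
  78  75  81  79  76  77  79  80]
bystander [107  19  10  10  70] [ 0.65913375 -0.08933537] [ 0.63877574 -0.10920022]
bystander [24 31  9 10 63] [0.63191477 0.0774623 ] [0.61165685 0.05925032]
bystander [21 56  7 12 68] [0.58071047 0.08294702] [0.55660137 0.06877625]
```

```bash
R='{"delta_pos":[29.1,-64.4,-8],"turn":-2.22,"jaw":2.0}'; python3 -m creep '[{"delta_pos":[29.1,-64.4,0],"turn":-2.22,"jaw":2.0},{"delta_pos":[29.1,-64.4,0],"turn":-2.22,"jaw":2.0},{"delta_pos":[29.1,-64.4,0],"turn":-2.22,"jaw":2.0},{"delta_pos":[29.1,-64.4,0],"turn":-2.22,"jaw":2.0},{"delta_pos":[29.1,-64.4,0],"turn":-2.22,"jaw":2.0},{"delta_pos":[29.1,-64.4,0],"turn":-2.22,"jaw":2.0},{"delta_pos":[29.1,-64.4,0],"turn":-2.22,"jaw":2.0},{"delta_pos":[29.1,-64.4,0],"turn":-2.22,"jaw":2.0},{"delta_pos":[29.1,-64.4,0],"turn":-2.22,"jaw":2.0},{"delta_pos":[29.1,-64.4,0],"turn":-2.22,"jaw":2.0},{"delta_pos":[29.1,-64.4,0],"turn":-2.22,"jaw":2.0},{"delta_pos":[29.1,-64.4,0],"turn":-2.22,"jaw":2.0}]' 20
```

```text
time: 1.3
position: [0.5033, 0.0214, 0.2312]
orientation: [-180.0, 0.0, 52.3]
contact_force: [1.6, 0.8, -0.9]
width: 0.0199
gripper_force: 0.0
```

```bash
python3 -m creep '[{"delta_pos":[4.4,-9.5,-5],"turn":-0.415,"jaw":2.0},{"delta_pos":[4.4,-9.5,-10],"turn":-0.415,"jaw":2.0},{"delta_pos":[4.4,-9.5,-13],"turn":-0.415,"jaw":2.0},{"delta_pos":[4.4,-9.5,-15],"turn":-0.415,"jaw":2.0},{"delta_pos":[4.4,-9.5,-16],"turn":-0.415,"jaw":2.0},{"delta_pos":[4.4,-9.5,-16],"turn":-0.415,"jaw":2.0},{"delta_pos":[4.4,-9.5,-16],"turn":-0.415,"jaw":2.0}]'
python3 - <<'E'
from h import *
s=robot.read_state(); print(s["position"],s["orientation"],s["contact_force"])
im,d,K,T=grab("scene"); cv2.imwrite("pics/s2.png",cv2.resize(im[200:400,150:400],None,fx=3,fy=3))
E
```

```text
time: 2.0
position: [0.5475, -0.071, 0.0728]
orientation: [180.0, -0.1, 29.0]
contact_force: [-0.1, -0.4, 0.4]
width: 0.0201
gripper_force: 0.0
[ 0.54746327 -0.07103135  0.0728458 ] [ 1.79952452e+02 -5.85691624e-02  2.89817560e+01] [-0.127449   -0.41076364  0.36994855]
```

View pics/s2.png

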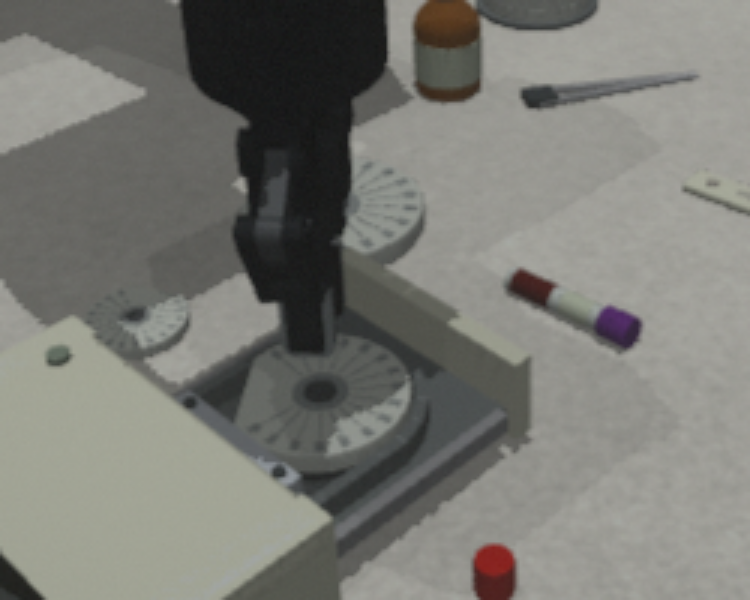

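The gripper hovers over the disc with its fingertips around (315,345) in the crop, above the hub at (320,390). It is clear of the bar and the panel, so I descend.

```bash
python3 -m creep '[{"delta_pos":[0,-0.2,-1],"turn":0,"jaw":2.0},{"delta_pos":[0,-0.2,-1.8],"turn":0,"jaw":2.0},{"delta_pos":[0,-0.2,-2.3],"turn":0,"jaw":2.0},{"delta_pos":[0,-0.2,-2.4],"turn":0,"jaw":2.0},{"delta_pos":[0,-0.2,-2.4],"turn":0,"jaw":2.0},{"delta_pos":[0,-0.2,-2.4],"turn":0,"jaw":2.0}]'; python3 -c "
from h import *
print(robot.read_state()['position'])"
```

```text
time: 2.65
position: [0.547, -0.0735, 0.0474]
orientation: [180.0, -0.0, 28.9]
contact_force: [0.0, 0.2, -0.5]
width: 0.0199
gripper_force: 0.0
[ 0.54701687 -0.07354694  0.04737835]
```

```bash
python3 -m creep '[{"delta_pos":[0,0,-0.1],"turn":0,"jaw":2.0},{"delta_pos":[0,0,-0.2],"turn":0,"jaw":2.0},{"delta_pos":[0,0,-0.2],"turn":0,"jaw":2.0},{"delta_pos":[0,0,-0.2],"turn":0,"jaw":2.0}]'; python3 -m creep '[{"delta_pos":[0,0,-0.1],"turn":0,"jaw":2.0},{"delta_pos":[0,0,-0.1],"turn":0,"jaw":2.0},{"delta_pos":[0,0,-0.1],"turn":0,"jaw":2.0}]';python3 -m creep '[{"delta_pos":[0,0,-0.1],"turn":0,"jaw":2.0},{"delta_pos":[0,0,-0.1],"turn":0,"jaw":2.0},{"delta_pos":[0,0,-0.1],"turn":0,"jaw":2.0}]'
```

```text
time: 3.05
position: [0.5469, -0.0735, 0.0453]
orientation: [-180.0, 0.0, 28.9]
contact_force: [-0.3, -0.6, -0.9]
width: 0.0202
gripper_force: 0.0
time: 3.35
position: [0.5469, -0.0735, 0.0442]
orientation: [-180.0, 0.0, 28.9]
contact_force: [0.2, -0.4, 1.0]
width: 0.0198
gripper_force: 0.0
time: 3.65
position: [0.5469, -0.0735, 0.0432]
orientation: [-180.0, 0.0, 28.9]
contact_force: [0.3, 0.0, -0.1]
width: 0.0202
gripper_force: 0.0
```

```bash
python3 -m creep '[{"delta_pos":[0,0,-0.05],"turn":0,"jaw":2.0},{"delta_pos":[0,0,-0.05],"turn":0,"jaw":2.0},{"delta_pos":[0,0,-0.1],"turn":0,"jaw":2.0},{"delta_pos":[0,0,-0.1],"turn":0,"jaw":2.0}]'; python3 -m creep '[{"delta_pos":[0,0,-0.05],"turn":0,"jaw":2.0},{"delta_pos":[0,0,-0.05],"turn":0,"jaw":2.0}]';python3 -m creep '[{"delta_pos":[0,0,-0.05],"turn":0,"jaw":2.0},{"delta_pos":[0,0,-0.05],"turn":0,"jaw":2.0}]'
```

```text
time: 4.05
position: [0.5469, -0.0736, 0.0422]
orientation: [-180.0, 0.0, 28.9]
contact_force: [0.5, -0.0, -0.0]
width: 0.0198
gripper_force: 0.0
time: 4.25
position: [0.5469, -0.0735, 0.0417]
orientation: [-180.0, 0.0, 28.9]
contact_force: [-0.5, -0.5, -0.5]
width: 0.0199
gripper_force: 0.0
time: 4.45
position: [0.5469, -0.0735, 0.0412]
orientation: [-180.0, 0.0, 28.9]
contact_force: [-1.2, 0.7, 0.8]
width: 0.0202
gripper_force: 0.0
```

```bash
for i in 1; do python3 -m creep '[{"delta_pos":[0,0,-0.05],"turn":0,"jaw":2.0},{"delta_pos":[0,0,-0.05],"turn":0,"jaw":2.0}]'|sed -n '2p;4p'; python3 -m creep '[{"delta_pos":[0,0,-0.03],"turn":0,"jaw":2.0},{"delta_pos":[0,0,-0.03],"turn":0,"jaw":2.0}]'|sed -n '2p;4p';python3 -m creep '[{"delta_pos":[0,0,-0.03],"turn":0,"jaw":2.0},{"delta_pos":[0,0,-0.03],"turn":0,"jaw":2.0}]'|sed -n '2p;4p'; done
```

```text
position: [0.547, -0.0735, 0.0409]
contact_force: [-0.6, 0.7, 4.2]
position: [0.547, -0.0736, 0.0408]
contact_force: [-1.1, 0.3, 8.4]
position: [0.5471, -0.0736, 0.0407]
contact_force: [-3.2, 0.4, 13.2]
```

```bash
python3 -m creep '[{"delta_pos":[0,0,0.05],"turn":0,"jaw":2.0},{"delta_pos":[0,0,0.05],"turn":0,"jaw":2.0}]'; python3 -m creep '[{"delta_pos":[0,0,0],"turn":0.07,"jaw":2.0},{"delta_pos":[0,0,0],"turn":0.14,"jaw":2.0},{"delta_pos":[0,0,0],"turn":0.21,"jaw":2.0},{"delta_pos":[0,0,0],"turn":0.21,"jaw":2.0}]'
python3 - <<'E'
from h import *
im,d,K,T=grab("top"); cv2.imwrite("pics/t3.png",im); 
for i in range(5): print(robot.read_state()["contact_force"]);
E
```

```text
time: 5.25
position: [0.547, -0.0736, 0.0409]
orientation: [180.0, -0.0, 28.9]
contact_force: [-1.1, 0.3, 5.9]
width: 0.02
gripper_force: 2.9
time: 5.65
position: [0.5473, -0.0736, 0.0409]
orientation: [180.0, -0.0, 41.1]
contact_force: [-0.0, -1.0, 6.5]
width: 0.02
gripper_force: 2.9
[-0.74034226 -0.33936367  5.10766605]
[-0.74034226 -0.33936367  5.10766605]
[-0.74034226 -0.33936367  5.10766605]
[-0.74034226 -0.33936367  5.10766605]
[-0.74034226 -0.33936367  5.10766605]
```

```bash
python3 -m creep '[{"delta_pos":[0,0,0],"turn":0.08,"jaw":2.0},{"delta_pos":[0,0,0],"turn":0.17,"jaw":2.0},{"delta_pos":[0,0,0],"turn":0.26,"jaw":2.0},{"delta_pos":[0,0,0],"turn":0.35,"jaw":2.0},{"delta_pos":[0,0,0],"turn":0.35,"jaw":2.0}]'; python3 -m creep '[{"delta_pos":[0,0,0],"turn":0.08,"jaw":2.0},{"delta_pos":[0,0,0],"turn":0.17,"jaw":2.0},{"delta_pos":[0,0,0],"turn":0.26,"jaw":2.0},{"delta_pos":[0,0,0],"turn":0.31,"jaw":2.0},{"delta_pos":[0,0,0],"turn":0.31,"jaw":2.0}]'
python3 - <<'E'
from h import *
im,d,K,T=grab("scene"); cv2.imwrite("pics/s4.png",cv2.resize(im[260:400,180:345],None,fx=4.5,fy=4.2)); np.savez("s4.npz",im=im,d=d)
im,d,K,T=grab("top"); np.savez("t4.npz",im=im,d=d)
E
```

```text
time: 6.2
position: [0.5473, -0.0736, 0.0409]
orientation: [180.0, -0.0, 61.2]
contact_force: [-0.2, -0.1, 6.0]
width: 0.0198
gripper_force: 2.9
time: 6.7
position: [0.5473, -0.0736, 0.0408]
orientation: [180.0, 0.0, 78.9]
contact_force: [-0.2, 0.3, 5.7]
width: 0.02
gripper_force: 2.9
```

View pics/s4.png

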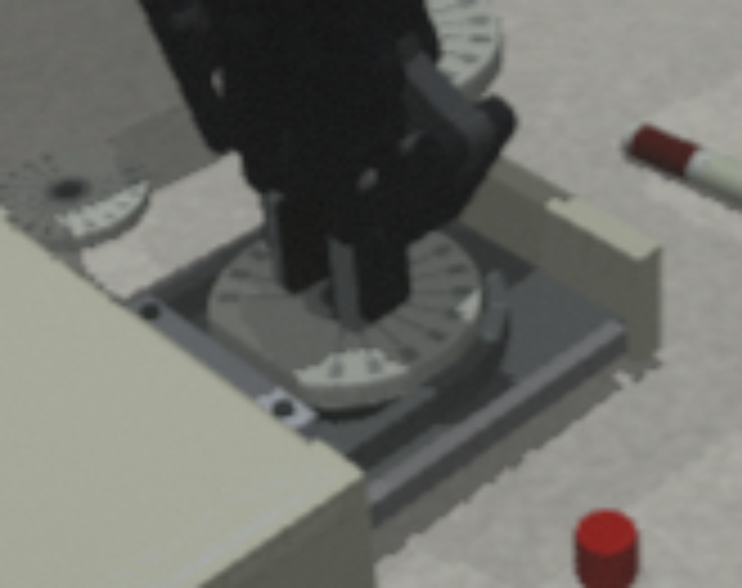

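Crop: the disc has turned and its flat is now parallel to the bar, which runs from (150,310) to (285,410), with a small gap. Next I slide it square into the bar.

```bash
python3 -m creep '[{"delta_pos":[0,0,0.01],"turn":0,"jaw":2.0},{"delta_pos":[-0.02,-0.1,0.01],"turn":0,"jaw":2.0},{"delta_pos":[-0.06,-0.3,0.01],"turn":0,"jaw":2.0},{"delta_pos":[-0.1,-0.5,0.01],"turn":0,"jaw":2.0},{"delta_pos":[-0.13,-0.6,0.01],"turn":0,"jaw":2.0},{"delta_pos":[-0.13,-0.6,0.01],"turn":0,"jaw":2.0}]'; python3 -m creep '[{"delta_pos":[-0.01,-0.05,0],"turn":0,"jaw":2.0},{"delta_pos":[-0.01,-0.05,0],"turn":0,"jaw":2.0}]';python3 -m creep '[{"delta_pos":[-0.01,-0.05,0],"turn":0,"jaw":2.0},{"delta_pos":[-0.01,-0.05,0],"turn":0,"jaw":2.0}]'
```

```text
time: 7.4
position: [0.5457, -0.0798, 0.0408]
orientation: [180.0, 0.0, 78.8]
contact_force: [-0.5, -0.4, 5.7]
width: 0.0202
gripper_force: 2.8
time: 7.6
position: [0.5457, -0.0802, 0.0409]
orientation: [180.0, -0.0, 78.8]
contact_force: [-0.6, 0.4, 5.8]
width: 0.0203
gripper_force: 2.8
time: 7.8
position: [0.5456, -0.0807, 0.0409]
orientation: [180.0, -0.0, 78.8]
contact_force: [-0.4, 0.6, 4.9]
width: 0.0202
gripper_force: 2.8
```

```bash
python3 -m creep '[{"delta_pos":[-0.01,-0.05,0],"turn":0,"jaw":2.0},{"delta_pos":[-0.01,-0.05,0],"turn":0,"jaw":2.0}]';python3 -m creep '[{"delta_pos":[-0.01,-0.03,0],"turn":0,"jaw":2.0},{"delta_pos":[-0.01,-0.03,0],"turn":0,"jaw":2.0}]'
python3 - <<'E'
from h import *
im,d,K,T=grab("scene"); cv2.imwrite("pics/s5.png",cv2.resize(im[300:370,195:285],None,fx=8,fy=8,interpolation=cv2.INTER_CUBIC))
E
```

```text
time: 8.0
position: [0.5455, -0.0811, 0.0409]
orientation: [180.0, -0.0, 78.8]
contact_force: [-0.7, 0.1, 6.6]
width: 0.0199
gripper_force: 2.8
time: 8.2
position: [0.5454, -0.0815, 0.0409]
orientation: [180.0, -0.0, 78.8]
contact_force: [0.9, 1.2, 5.1]
width: 0.0203
gripper_force: 2.8
```

View pics/s5.png

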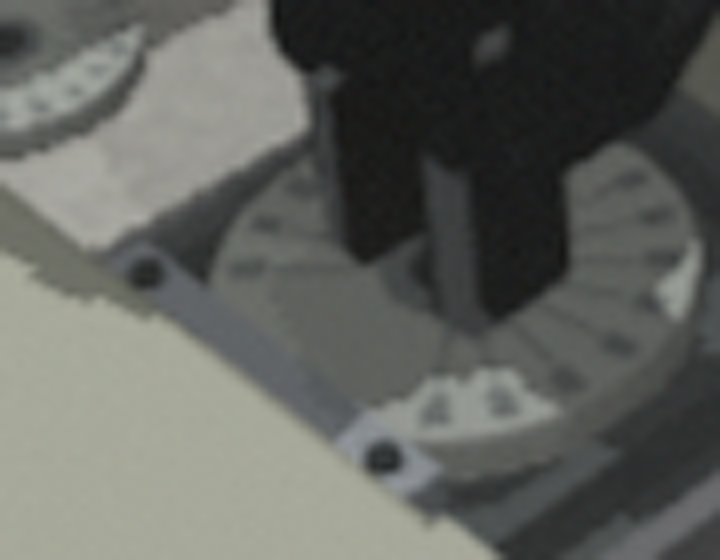

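The flat now nearly touches the bar, along (200,290) to (370,420). I continue in small steps and watch the side force.

```bash
python3 -m creep '[{"delta_pos":[-0.01,-0.04,0],"turn":0,"jaw":2.0},{"delta_pos":[-0.01,-0.04,0],"turn":0,"jaw":2.0}]'|sed -n '2,4p';python3 -m creep '[{"delta_pos":[-0.01,-0.03,0],"turn":0,"jaw":2.0},{"delta_pos":[-0.01,-0.03,0],"turn":0,"jaw":2.0}]'|sed -n '2,4p';python3 -m creep '[{"delta_pos":[-0.0,-0.03,0],"turn":0,"jaw":2.0},{"delta_pos":[-0.0,-0.03,0],"turn":0,"jaw":2.0}]'|sed -n '2,4p'
```

```text
position: [0.5453, -0.0817, 0.0409]
orientation: [180.0, -0.0, 78.8]
contact_force: [1.0, 2.2, 6.0]
position: [0.5453, -0.0819, 0.0409]
orientation: [180.0, -0.0, 78.8]
contact_force: [2.0, 4.4, 5.2]
position: [0.5452, -0.0821, 0.0409]
orientation: [180.0, -0.0, 78.8]
contact_force: [0.5, 4.1, 5.4]
```

```bash
python3 -m creep '[{"delta_pos":[0,0,0.1],"turn":0,"jaw":2.0},{"delta_pos":[0,0,0.5],"turn":0,"jaw":2.0},{"delta_pos":[0,0,3],"turn":0,"jaw":2.0},{"delta_pos":[0,0,7],"turn":0,"jaw":2.0},{"delta_pos":[0,5,9],"turn":0,"jaw":2.0},{"delta_pos":[0,10,9],"turn":0,"jaw":2.0},{"delta_pos":[0,15,9],"turn":0,"jaw":2.0},{"delta_pos":[0,20,9],"turn":0,"jaw":2.0},{"delta_pos":[0,25,9],"turn":0,"jaw":2.0},{"delta_pos":[0,25,9],"turn":0,"jaw":2.0},{"delta_pos":[0,25,9],"turn":0,"jaw":2.0}]'
python3 - <<'E'
from meas import *
im,d,K,T=grab("top"); np.savez("t6.npz",im=im,d=d,K=K,T=T)
cv2.imwrite("pics/t6.png",cv2.convertScaleAbs(cv2.resize(im[170:270,370:480],None,fx=5,fy=5,interpolation=cv2.INTER_CUBIC),alpha=1.3))
E
```

```text
time: 9.95
position: [0.5447, 0.1688, 0.1308]
orientation: [-180.0, 0.0, 78.9]
contact_force: [0.5, 0.0, 0.1]
width: 0.0199
gripper_force: 0.0
```

View pics/t6.png

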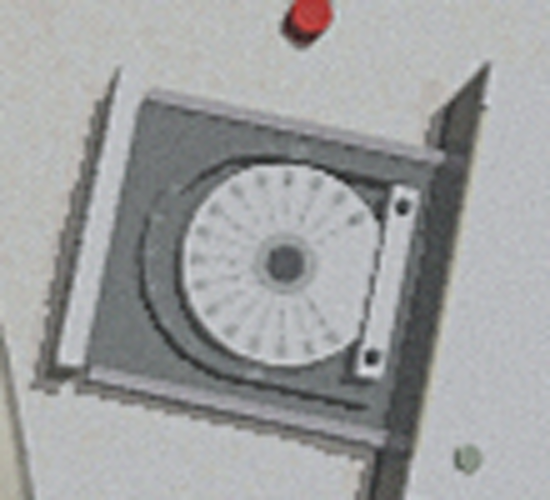

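Run:
```python
from meas import *
for f in("top0.npz","t6.npz"):
    a=np.load(f); im,K,T=a["im"],a["K"],a["T"]
    try: report(im,K,T,seed=(423,212))
    except Exception as e: print(e)
a=np.load("t6.npz"); im,K,T=a["im"],a["K"],a["T"]
g=cv2.GaussianBlur(cv2.cvtColor(im,cv2.COLOR_BGR2GRAY).astype(np.float32),(0,0),.6)
for v in range(206,246,3): print(v,g[v,436:458].astype(int))
L=[];R=[];D=[]
for v in range(212,238):
    r=g[v]; xr=np.arange(440,460); 
    # bar right edge: last downward crossing of 90
    k=[i for i in range(442,457) if r[i]>90>=r[i+1]]; R.append((v,k[-1]+(r[k[-1]]-90)/(r[k[-1]]-r[k[-1]+1])))
    c=int(round(R[-1][1])); seg=np.arange(c-10,c-3); i=seg[np.argmin(r[seg])]; 
    q=np.polyfit([-1,0,1],r[i-1:i+2],2); D.append((v,i-q[1]/2/q[0]))
for n,M in(("bar right",R),("valley",D)):
    M=np.array(M); p=np.polyfit(*M.T,1); res=M[:,1]-np.polyval(p,M[:,0]); k=abs(res)<.5; p=np.polyfit(*M[k].T,1)
    print(n,"slope deg",np.degrees(np.arctan(p[0])),"rms",res[k].std(),k.sum(),"x@225",np.polyval(p,225))
```

```text
disc [ 0.5472 -0.0738] ang 208.0 R 0.0391 err 0.00025086410596190706
bar centre [ 0.53700427 -0.11960989] size (9.89211654663086, 52.98017501831055) normal ang -101.78
disc in bar frame (mm): x -41.92484718754055 y 0.6508856882096528  turn needed deg 50.221638739619095
disc [ 0.5443 -0.0803] ang 269.14 R 0.0392 err 0.0007571916965838906
bar centre [ 0.54221405 -0.11602918] size (28.381990432739258, 64.44007873535156) normal ang -90.74
disc in bar frame (mm): x -30.775225542658163 y 1.6394822644288407  turn needed deg 0.12405450875058932
206 [140 122  95  61  54  56  54  48  48  52  56  62  72  82  83  84  87  86
  88  78  62  58]
209 [133 122 123 136 140 122  95  86  85  78  70  76 113 131 120 130 139 120
  87  74  56  55]
212 [140 141 143 143 139 132 131 127  94  58  64 102 131  95  68  97 122  97
  74  58  58  55]
215 [142 140 139 135 133 138 141 145 143 121  92 125 145 144 144 139 115  83
  73  59  57  58]
218 [144 144 144 142 144 143 141 143 142 125 109 139 145 144 144 126  88  81
  73  58  58  59]
221 [143 142 143 143 142 143 144 141 123 102 134 145 143 143 134 105  85  77
  61 
[... 248 characters left out ...]
146 145 139 115  83  73  58  54
  59  61  57  65]
233 [142 143 142 144 143 142 123 111 139 146 144 143 127  88  80  75  59  54
  54  55  61  81]
236 [127 135 142 144 143 122 101 133 143 144 143 132 102  84  76  60  57  57
  58  56  66  97]
239 [139 137 125  90  67  80 119 130 120 130 138 121  86  73  58  55  56  55
  56  62  86 125]
242 [ 84  84  73  57  64 100 120  77  68  97 121  96  82  73  60  58  56  57
  59  75 108 137]
245 [ 88  81  67  60  62  77  93 100 110 117 103  87  76  62  57  55  57  59
  62  91 130 142]
bar right slope deg -11.07248107038011 rms 0.12013456148229634 26 x@225 450.7596173982539
valley slope deg -11.15484970143255 rms 0.2159329875488258 23 x@225 444.1206287260667
```

The view shows the flat flush on the bar: the seam slope is -11.15° against -11.07° for the bar. The tray is unmoved, with its panel still running from (394,185) to (382,243). Panel middle works out at about (0.559, -0.006). Next I go down in front of the panel with the fingers shut.

```bash
python3 -m creep '[{"delta_pos":[0.8,-5,0],"turn":0,"jaw":0},{"delta_pos":[1.6,-10,0],"turn":0,"jaw":0},{"delta_pos":[2.1,-14,0],"turn":0,"jaw":0},{"delta_pos":[2.1,-14,0],"turn":0,"jaw":0},{"delta_pos":[2.1,-14,0],"turn":0,"jaw":0},{"delta_pos":[2.1,-14,-4],"turn":0,"jaw":0},{"delta_pos":[2.1,-14,-7],"turn":0,"jaw":0},{"delta_pos":[2.1,-14,-9],"turn":0,"jaw":0},{"delta_pos":[2.1,-14,-9.7],"turn":0,"jaw":0},{"delta_pos":[2.1,-14,-9.7],"turn":0,"jaw":0},{"delta_pos":[2.1,-14,-9.7],"turn":0,"jaw":0}]'
python3 - <<'E'
from h import *
im,d,K,T=grab("scene"); cv2.imwrite("pics/s7.png",cv2.resize(im[220:400,180:400],None,fx=3.5,fy=3.3))
E
```

```text
time: 11.1
position: [0.5665, 0.0278, 0.0347]
orientation: [179.9, -0.0, 78.8]
contact_force: [1.0, -1.2, 0.9]
width: 0.0001
gripper_force: 0.0
```

View pics/s7.png

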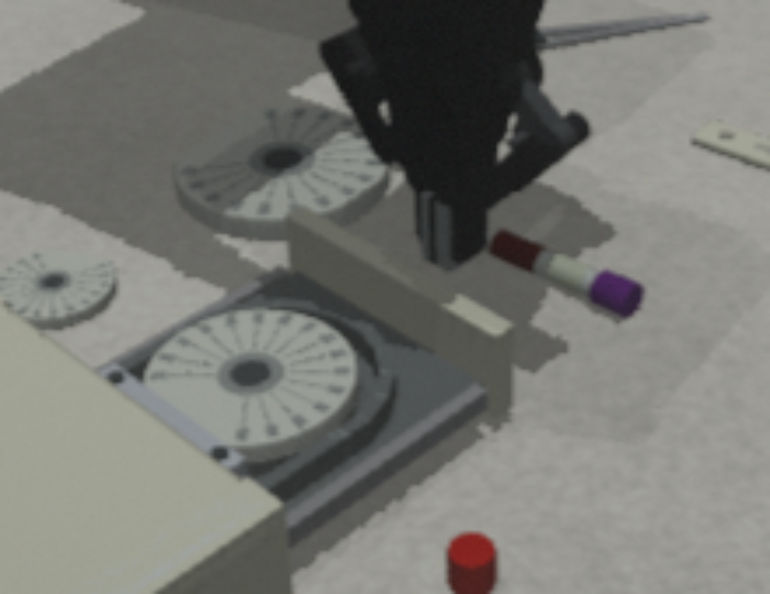

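The disc sits flush on the bar, along (110,370) to (240,455). The fingers stand at (445,250), behind the panel's middle and clear of the tube. I now approach the panel slowly.

```bash
python3 -m creep '[{"delta_pos":[-0.1,-0.5,0],"turn":0,"jaw":0},{"delta_pos":[-0.2,-1,0],"turn":0,"jaw":0},{"delta_pos":[-0.3,-1.4,0],"turn":0,"jaw":0},{"delta_pos":[-0.32,-1.6,0],"turn":0,"jaw":0},{"delta_pos":[-0.34,-1.7,0],"turn":0,"jaw":0},{"delta_pos":[-0.36,-1.8,0],"turn":0,"jaw":0},{"delta_pos":[-0.36,-1.8,0],"turn":0,"jaw":0}]';python3 -m creep '[{"delta_pos":[-0.02,-0.1,0],"turn":0,"jaw":0},{"delta_pos":[-0.04,-0.2,0],"turn":0,"jaw":0},{"delta_pos":[-0.06,-0.3,0],"turn":0,"jaw":0}]';python3 -m creep '[{"delta_pos":[-0.02,-0.1,0],"turn":0,"jaw":0},{"delta_pos":[-0.04,-0.2,0],"turn":0,"jaw":0},{"delta_pos":[-0.06,-0.3,0],"turn":0,"jaw":0}]'
```

```text
time: 11.85
position: [0.5624, 0.0096, 0.0338]
orientation: [-180.0, -0.0, 78.8]
contact_force: [0.1, 0.1, -0.8]
width: 0.0001
gripper_force: 0.0
time: 12.15
position: [0.5619, 0.0069, 0.0338]
orientation: [-180.0, -0.0, 78.8]
contact_force: [1.5, 5.0, 0.0]
width: -0.0001
gripper_force: 2.6
time: 12.45
position: [0.5613, 0.0039, 0.0338]
orientation: [-180.0, -0.0, 78.8]
contact_force: [0.3, 4.8, -1.3]
width: 0.0
gripper_force: 2.6
```

```bash
python3 -m creep '[{"delta_pos":[-0.02,-0.1,0],"turn":0,"jaw":0},{"delta_pos":[-0.05,-0.25,0],"turn":0,"jaw":0},{"delta_pos":[-0.09,-0.45,0],"turn":0,"jaw":0},{"delta_pos":[-0.14,-0.7,0],"turn":0,"jaw":0},{"delta_pos":[-0.2,-1.0,0],"turn":0,"jaw":0},{"delta_pos":[-0.27,-1.35,0],"turn":0,"jaw":0},{"delta_pos":[-0.35,-1.75,0],"turn":0,"jaw":0},{"delta_pos":[-0.44,-2.2,0],"turn":0,"jaw":0},{"delta_pos":[-0.53,-2.65,0],"turn":0,"jaw":0},{"delta_pos":[-0.62,-3.1,0],"turn":0,"jaw":0},{"delta_pos":[-0.7,-3.45,0],"turn":0,"jaw":0},{"delta_pos":[-0.74,-3.7,0],"turn":0,"jaw":0}]';python3 -m creep '[{"delta_pos":[-0.02,-0.1,0],"turn":0,"jaw":0},{"delta_pos":[-0.05,-0.25,0],"turn":0,"jaw":0},{"delta_pos":[-0.09,-0.45,0],"turn":0,"jaw":0},{"delta_pos":[-0.14,-0.7,0],"turn":0,"jaw":0},{"delta_pos":[-0.2,-1.0,0],"turn":0,"jaw":0},{"delta_pos":[-0.27,-1.35,0],"turn":0,"jaw":0},{"delta_pos":[-0.35,-1.75,0],"turn":0,"jaw":0},{"delta_pos":[-0.44,-2.2,0],"turn":0,"jaw":0},{"delta_pos":[-0.53,-2.65,0],"turn":0,"jaw":0},{"delta_pos":[-0.62,-3.1,0],"turn":0,"jaw":0},{"delta_pos":[-0.7,-3.45,0],"turn":0,"jaw":0},{"delta_pos":[-0.74,-3.7,0],"turn":0,"jaw":0}]'
```

```text
time: 13.65
position: [0.5534, -0.0331, 0.0337]
orientation: [-180.0, -0.0, 78.8]
contact_force: [-1.5, 5.8, 2.1]
width: -0.0001
gripper_force: 2.7
time: 14.85
position: [0.5456, -0.07, 0.0337]
orientation: [-179.9, -0.0, 78.8]
contact_force: [-2.9, 5.9, 3.1]
width: -0.0001
gripper_force: 2.7
```

```bash
python3 -m creep '[{"delta_pos":[-0.02,-0.1,0],"turn":0,"jaw":0},{"delta_pos":[-0.05,-0.25,0],"turn":0,"jaw":0},{"delta_pos":[-0.09,-0.45,0],"turn":0,"jaw":0},{"delta_pos":[-0.14,-0.7,0],"turn":0,"jaw":0},{"delta_pos":[-0.2,-1.0,0],"turn":0,"jaw":0},{"delta_pos":[-0.27,-1.35,0],"turn":0,"jaw":0},{"delta_pos":[-0.35,-1.75,0],"turn":0,"jaw":0},{"delta_pos":[-0.44,-2.2,0],"turn":0,"jaw":0},{"delta_pos":[-0.53,-2.65,0],"turn":0,"jaw":0},{"delta_pos":[-0.61,-3.05,0],"turn":0,"jaw":0},{"delta_pos":[-0.67,-3.35,0],"turn":0,"jaw":0},{"delta_pos":[-0.71,-3.55,0],"turn":0,"jaw":0}]';python3 -m creep '[{"delta_pos":[-0.02,-0.1,0],"turn":0,"jaw":0},{"delta_pos":[-0.04,-0.2,0],"turn":0,"jaw":0},{"delta_pos":[-0.06,-0.3,0],"turn":0,"jaw":0},{"delta_pos":[-0.08,-0.4,0],"turn":0,"jaw":0},{"delta_pos":[-0.1,-0.5,0],"turn":0,"jaw":0}]'; python3 -m creep '[{"delta_pos":[-0.01,-0.05,0],"turn":0,"jaw":0},{"delta_pos":[-0.02,-0.1,0],"turn":0,"jaw":0}]'
```

```text
time: 16.05
position: [0.5384, -0.1054, 0.0336]
orientation: [-179.9, -0.0, 78.8]
contact_force: [-1.8, 6.3, 2.6]
width: -0.0004
gripper_force: 2.7
time: 16.55
position: [0.5374, -0.1103, 0.0336]
orientation: [-179.9, -0.0, 78.8]
contact_force: [-2.5, 5.0, 2.5]
width: 0.0
gripper_force: 2.6
time: 16.75
position: [0.5372, -0.1113, 0.0336]
orientation: [-179.9, -0.0, 78.8]
contact_force: [-2.6, 5.9, 2.4]
width: 0.0001
gripper_force: 2.5
```

```bash
for k in 1; do python3 -m creep '[{"delta_pos":[-0.01,-0.05,0],"turn":0,"jaw":0},{"delta_pos":[-0.02,-0.1,0],"turn":0,"jaw":0},{"delta_pos":[-0.03,-0.15,0],"turn":0,"jaw":0},{"delta_pos":[-0.04,-0.2,0],"turn":0,"jaw":0}]'|sed -n '2p;4p';python3 -m creep '[{"delta_pos":[-0.01,-0.05,0],"turn":0,"jaw":0},{"delta_pos":[-0.01,-0.05,0],"turn":0,"jaw":0}]'|sed -n '2p;4p';python3 -m creep '[{"delta_pos":[-0.01,-0.05,0],"turn":0,"jaw":0},{"delta_pos":[-0.01,-0.05,0],"turn":0,"jaw":0}]'|sed -n '2p;4p'; done
```

```text
position: [0.5368, -0.1133, 0.0336]
contact_force: [-2.4, 6.1, 1.9]
position: [0.5368, -0.1138, 0.0336]
contact_force: [-2.7, 4.8, 1.2]
position: [0.5368, -0.114, 0.0336]
contact_force: [-1.9, 8.9, 1.6]
```

Force is rising at the stop. I add one more small step to confirm it.

```bash
python3 -m creep '[{"delta_pos":[0,-0.04,0],"turn":0,"jaw":0},{"delta_pos":[0,-0.04,0],"turn":0,"jaw":0}]'|sed -n '2p;4p'; python3 -m creep '[{"delta_pos":[0,-0.02,0],"turn":0,"jaw":0},{"delta_pos":[0,-0.02,0],"turn":0,"jaw":0}]'|sed -n '2p;4p'
```

```text
position: [0.5367, -0.114, 0.0336]
contact_force: [-1.0, 13.7, 2.9]
position: [0.5367, -0.114, 0.0336]
contact_force: [0.4, 15.2, 3.1]
```

Now at the stop (position fixed, 15 N). I back off straight along +y, lift, and look.

```bash
python3 -m creep '[{"delta_pos":[0.01,0.1,0],"turn":0,"jaw":0},{"delta_pos":[0.06,0.4,0],"turn":0,"jaw":0},{"delta_pos":[0.3,1.5,0],"turn":0,"jaw":0},{"delta_pos":[0.7,3.5,0],"turn":0,"jaw":0},{"delta_pos":[0.7,3.5,3],"turn":0,"jaw":0},{"delta_pos":[0.7,3.5,7],"turn":0,"jaw":0},{"delta_pos":[0.7,7,11],"turn":0,"jaw":0},{"delta_pos":[0.7,12,15],"turn":0,"jaw":0},{"delta_pos":[0.7,17,15],"turn":0,"jaw":0},{"delta_pos":[0.7,22,15],"turn":0,"jaw":0},{"delta_pos":[0.7,26,15],"turn":0,"jaw":0},{"delta_pos":[0.7,26,15],"turn":0,"jaw":0}]'
python3 - <<'E'
from h import *
im,d,K,T=grab("scene"); t,_,_,_=grab("top")
cv2.imwrite("pics/f.png",np.hstack([cv2.resize(im[200:440,120:420],(400,320)),cv2.resize(t[130:330,300:550],(400,320))]))
E
```

```text
time: 19.15
position: [0.544, 0.1501, 0.1841]
orientation: [180.0, -0.1, 79.0]
contact_force: [-0.2, -0.7, 0.2]
width: -0.0004
gripper_force: 0.0
```

View pics/f.png

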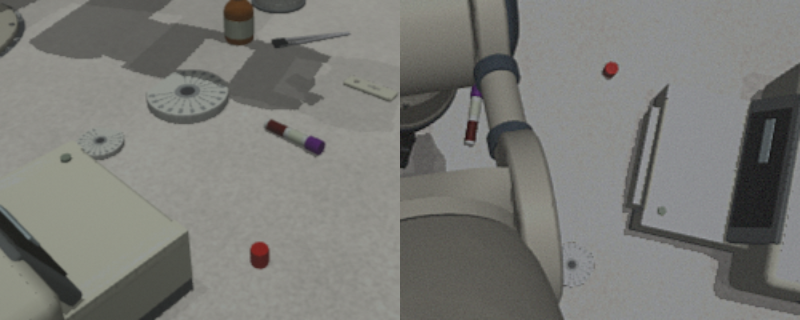

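The panel is flush with the bay face (right half, at (650,155)). The cap, tube and other items are where they were, and the robot is clear.

```bash
python3 -c "
from workcell import robot
print(robot.hand_in())"
```

```text
the job is handed in; nothing more can be done
None
```

I turned the disc and seated its flat against the alignment bar with the tray still out, pushed the tray gently home to its stop, and handed the job in; the disc was hidden once the tray was home, so its final seating is unconfirmed, and no verdict came back.

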